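Nudge the sensor puck and the lens ring into their recesses

ROBOT

A 7-joint arm with a two-finger parallel gripper is mounted at the origin on a cart in front of the work surface, level with it; the furniture and walls round the work are solid. World frame = base frame: x ahead of the robot, y to its left, z up, the work surface at z = 0. Lengths are in mm, angles in rad, forces in N, time in s.
With the tool pointing down it reaches from about 400 to 850 mm from the base axis. Payload 4.4 kg.
Tool frame: the origin (TCP) lies on the centre line of the jaws, within the pads' length; the fingertips stand 8 mm ahead of it and the grasp point (between the pads) lies 11 mm behind it; y points along the fingers, x is the direction in which the jaws open and shut, and the axes are right-handed (so a half turn about y gives the same grasp; the last joint's range is limited). The gripper opens to 94 mm and grips with 3 to 60 N. Pads are 16 mm wide; open, the fingers measure 119 mm over their backs; the gripper's body (75 mm by 177 mm) begins 78 mm behind the grasp point.
Start: joints at [1.136, 0.628, 0.038, 1.517, -0.027, 0.996, -0.02], TCP at [234.351, -606.298, 213.478] pointing down, gripper open.
Joint ranges: [-3.06, 3.06], [-0.37, 2.12], [-1.25, 1.32], [0.18, 2.47], [-1.1, 4.24], [0.23, 1.98], [-2.94, 2.94]. Speed limits (rad/s): [2.57, 2.57, 3.14, 3.14, 3.14, 3.14, 3.14].

INTERFACE

Orientations are given as [roll, pitch, yaw] about the fixed x, y, z axes, in that order (R = Rz(yaw) Ry(pitch) Rx(roll)).
In Python, from plant import telemetry, viewer, robot gives the robot as it stands. The module is installed in compiled form; this text tells all that it offers.
- The arm moves only by the tool servo_tool, never from a script. Its argument "motion" is a list of rows, each a list of 3 entries, a list of its own where there are three numbers: the finger opening in cm, from 0 to 9.4, then the shift along the tool's x, y, z in cm, then the turn, a rotation vector about the tool's x, y, z in rad. A call has 1 to 20 rows; each row shifts and turns the commanded pose from where the row before left it, along the tool's axes as they then stand; what a row does not reach is not made up. A row lasts 1/10 s, in which the tool goes at most 50 mm and 8.59 degrees, less where a joint would pass 70% of its speed; a pose out of reach is approached as far as the arm can. A call with a gripper value outside its range is refused whole. The fingers move at their own pace and stop on an object; "squeeze" is the grip in N (left out, the last holds). Time passes only in rows, so rows that do not move let the fingers close. It gives the time, the measured TCP pose, the force and the opening at its end, in the units of the state.
- telemetry.get_obs(): the state, without advancing time (a new reading comes with each control period).
- viewer.snapshot(name): name is "scene" or "side" or "wrist"; returns the picture (400x640x3 uint8, blue, green, red); there is no depth.
- viewer.camera_model(name): a dict with "fx", "fy", "cx", "cy" (pixels), "position" and "orientation" of the camera in the world. Camera axes: x right, y down, z forward; pixel columns grow to the right and rows downward; lengths in mm; the calibration is good to about 2 mm. A picture is of the moment at which its call begins: read the wrist's pose just before it. camera_model takes no time and is no camera call; for the wrist camera it gives the pose at the moment of the call.
- robot.job_done(): hands the job in, once; it reports no verdict.
The state is a dict: "t": time; "joint_positions": joint angles; "qd": joint speeds; "joint_torque": joint torques, N m; "ee_pos": TCP position; "eef_rot": TCP orientation; "wrist_force": force on the tool from outside, world axes, zero at the start; "moment": the same for the moment, N m; "finger_gap": opening from 0.0 (shut) to 1.0 (fully open).
Only numpy, scipy, OpenCV 4.12 (cv2) and the standard library are available. Lean on these libraries where they do the work, as an engineer would, in place of code of your own. Each camera call takes 0.05 s, during which the arm holds its last target.

TASK

Two round parts lie loose on the flat bare-metal docking plate: a wide black sensor puck and a smaller black lens ring. With the fingertips, slide each one across the plate until it drops into the recess of its own size and sits flat on the bottom; the order is free. Only push them, never lift or tip them up, and leave the post holder, the vial and the slide box where they stand.

Things in the scene. Friction and masses are not known exactly. Their poses are not given: they have to be found in the camera images.
- dock_plate: fixed plate of bare metal, 130 mm (its x) by 205 mm (its y), 12 mm thick, on the bench; origin at the centre of its underside, z up. Flat top with two round blind recesses, one towards each end of its length, both 6 mm deep with a 1 mm chamfer. The two discs start between them, one nearer the robot and one farther, either way round. Dark screws at its corners, grey recess floors.
- wide_recess (a point): centre of the floor of the wide recess (52.5 mm across) for the sensor puck; plate frame (0, 66, 6) mm, 6 mm below the plate's top, at the left end as the robot sees it
- narrow_recess (a point): centre of the floor of the narrow recess (34.5 mm across) for the lens ring; plate frame (0, -66, 6) mm, 6 mm below the plate's top, at the right end
- sensor_puck: loose black disc, 48 mm across, straight side 16 mm high (18 mm over a small pale collar on top), 0.14 kg; origin at the centre of its underside, z up. It slides on the plate; seated it stands 10 mm proud of the plate's top
- lens_ring: loose short black tube, 30 mm across and 13 mm high, 0.03 kg; origin at the centre of its underside, z up. It slides on the plate; seated it stands 7 mm proud of the plate's top; if it hangs tilted on the rim of its recess, a light tap on top (about 5 N) or a second nudge settles it. It is not hollow to the touch: its top behaves as a flat solid face
- post_holder: bystander: loose upright black post holder with steel post, 31 x 36 x 82 mm, beyond the plate to the left; origin at its underside
- sample_vial: bystander: loose upright glass vial with white cap, 27 mm across, 57 mm high, to the right of the plate; origin at its underside
- slide_case: bystander: loose small white box, 34 x 82 x 33 mm, beyond the plate to the left; origin at the centre of its underside
- stand_corner (a point): fixed furniture to keep clear of: top of the far left corner of the red stand's base slab, 30 mm high; its edge runs from here towards -x, -y (about 60 degrees from the x axis), as little as 20 mm from the plate's near edge. The stand's post (0.37 m high) is near x 0.22, y -0.24; its arm reaches to x 0.40 at 0.1 m height
- supply_corner (a point): fixed furniture to keep clear of: top right corner of the red supply box (0.1 m high, fan and plugs to about 0.2 m) that fills x 0.36 to 0.66, y -0.13 to 0.13. A taller instrument (0.33 m) stands at x over 0.62, y over 0: travel high and come straight down
Not all that is in view belongs to the job. Leave any pink or red look-alike of the lens_ring alone. What is shaped like the sensor_puck but blue is not meant.

How it is judged (in metres and radians):
At the end, for the whole second after the job is handed in: The sensor puck lies in the wide recess and the lens ring in the narrow one, each within 4 mm of the recess's centre, its underside within 2 mm of the recess floor, level within 0.06 rad and at rest (horizontal distance between sensor_puck and wide_recess below 0.004 m and horizontal distance between lens_ring and narrow_recess below 0.004 m and z of each of sensor_puck, lens_ring in the frame of dock_plate below 0.008 m and angle between each of sensor_puck, lens_ring's own z axis and vertical below 0.06 rad and linear speed of each of sensor_puck, lens_ring below 0.02 m/s); the robot touches nothing.
It fails at once if the sensor puck is lifted (underside more than 8 mm above the plate's top) or tipped by more than 0.6 rad (z of sensor_puck in the frame of dock_plate above 0.02 m or angle between sensor_puck's own z axis and vertical above 0.6 rad).
It fails at once if the lens ring is lifted (underside more than 8 mm above the plate's top) or tipped by more than 0.6 rad (z of lens_ring in the frame of dock_plate above 0.02 m or angle between lens_ring's own z axis and vertical above 0.6 rad).
It fails at once if the post holder, vial or slide box is moved by more than 20 mm or knocked over (tilted by more than 0.5 rad) (distance of any of post_holder, sample_vial, slide_case from where it was at the start of the episode above 0.02 m or angle between any of post_holder, sample_vial, slide_case's own z axis and vertical above 0.5 rad).
It also fails if it takes over 51 s, if anything falls off the work surface, if the arm or the gripper's body presses on something with over 40 N, if the wrist force passes 120 N, or if a joint passes its speed limit or range.

## Working session

There is one attempt and no reset: what is moved stays moved. The work goes in short steps, Python scripts to look and compute and a tool call to move; the robot and the scene stay as the last step left them, time stands still between calls to the robot, and variables do not carry over. Pictures are saved under pics/ and viewed, and the job is handed in when it is done.

Besides the shell and the picture viewer there is one more tool, called after "Call:" by a JSON object that holds its "fn" and its "kwargs", one argument or row to a line. servo_tool: Moves the arm, as the interface text tells. Its arguments: {"type":"object","properties":{"motion":{"type":"array"},"squeeze":{"type":"number"}},"required":["motion"]}

```bash
mkdir -p pics
python3 - <<'E'
from plant import telemetry, viewer, robot
import cv2
for n in ("scene","side","wrist"):
    m=viewer.camera_model(n); print(n,m)
    cv2.imwrite(f"pics/{n}0.png",viewer.snapshot(n))
print(telemetry.get_obs())
E
```

```text
scene {'fx': 466.2040099071375, 'fy': 466.2040099071375, 'cx': 321.0253415835952, 'cy': 198.39594520200518, 'position': array([   32.39649036, -1022.29270993,   861.94197044]), 'orientation': array([-2.30756506, -0.01478535, -0.68321844])}
side {'fx': 399.347739844704, 'fy': 399.347739844704, 'cx': 317.1159421581698, 'cy': 199.9236679888537, 'position': array([  324.12051797, -1017.51855913,   583.39035799]), 'orientation': array([-2.19834827e+00, -1.62273914e-03, -3.90359502e-01])}
wrist {'fx': 300.61624653955596, 'fy': 300.61624653955596, 'cx': 319.7024634127162, 'cy': 197.92936445675616, 'position': array([ 299.73067302, -580.82530068,  384.21572477]), 'orientation': array([ 2.89576922e+00,  2.57735512e-03, -1.20232403e+00])}
{'t': 0.15, 'joint_positions': array([ 1.13620765,  0.629132  ,  0.03846003,  1.51808841, -0.02697052,
        0.99626962, -0.01997959]), 'qd': array([ 0.00053896, -0.00359902,  0.0001215 , -0.00271612,  0.00095436,
        0.00059499,  0.00061967]), 'joint_torque': array([ 8.95613393e-04, -5.50087523e+01,  1.14467192e+00, -1.86817074e+01,
       -5.21367195e-02,  2.09688430e-02,  8.46629791e-05]), 'ee_pos': array([ 234.16649084, -605.86045842,  212.78260077]), 'eef_rot': array([-1.57083244e+00,  1.37872091e-03, -1.20197951e+00]), 'wrist_force': array([-0.04589963, -0.10280573, -0.04784154]), 'moment': array([ 0.00408882, -0.04528964,  0.00793519]), 'finger_gap': 1.0019212201795744}
```

View pics/scene0.png

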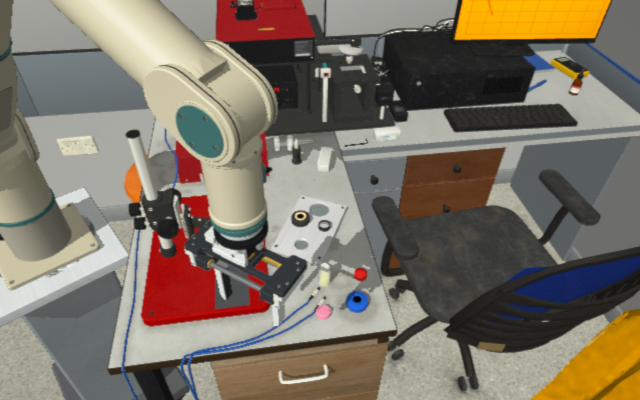

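View pics/side0.png

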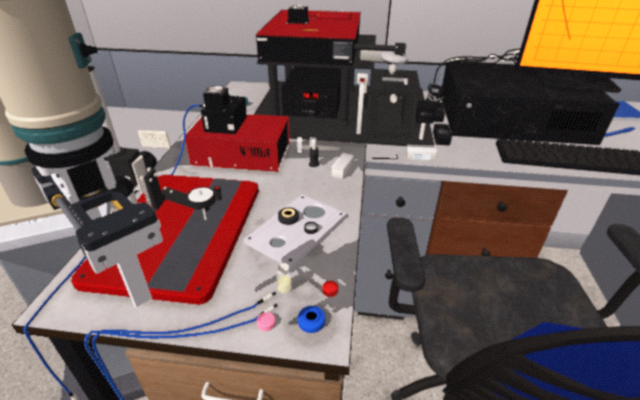

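View pics/wrist0.png

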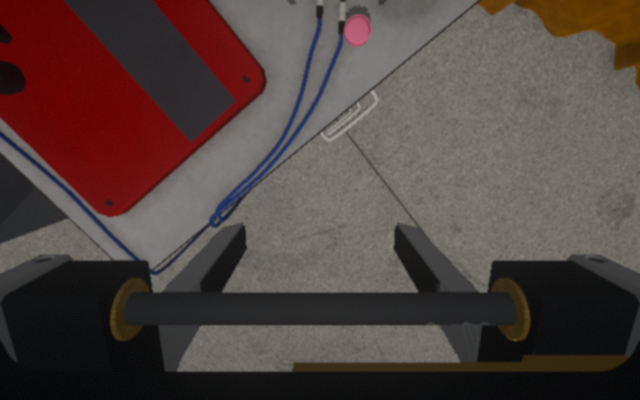

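Run:
```python
import cv2
a=cv2.imread("pics/side0.png")[185:275,235:360]
cv2.imwrite("pics/side0c.png",cv2.resize(a,None,fx=6,fy=6,interpolation=cv2.INTER_CUBIC))
a=cv2.imread("pics/scene0.png")[185:275,260:360]
cv2.imwrite("pics/scene0c.png",cv2.resize(a,None,fx=6,fy=6,interpolation=cv2.INTER_CUBIC))
```

```text
(no output)
```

View pics/side0c.png

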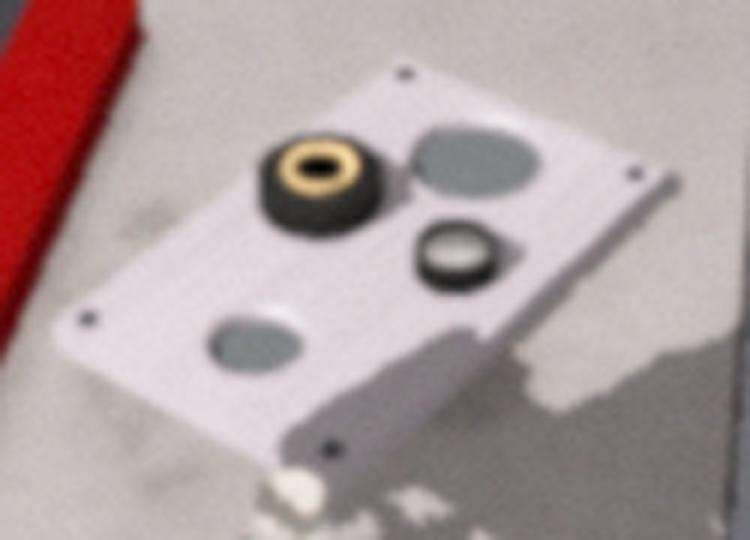

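View pics/scene0c.png

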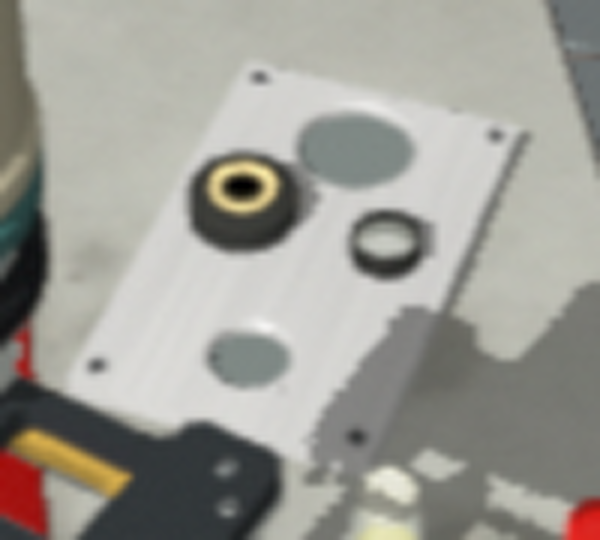

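```bash
cat > h.py <<'E'
import numpy as np
from scipy.spatial.transform import Rotation as R
def unproj(m,u,v,z):
    d=R.from_euler('xyz',m['orientation']).as_matrix()@np.array([(u-m['cx'])/m['fx'],(v-m['cy'])/m['fy'],1])
    return m['position']+d*(z-m['position'][2])/d[2]
E
python3 - <<'E'
from h import *
from plant import viewer
np.set_printoptions(precision=1,suppress=True)
S=dict(side=(235,185,dict(sFL=(405,74,12),sFR=(634,173,12),sNR=(88,318,12),sRR=(331,449,12),wide=(475,161,11),nar=(255,345,11),puck=(320,167,30),ring=(457,247,25),vialcap=(298,492,57))),
 scene=(260,185,dict(sFL=(259,77,12),sFR=(496,135,12),sNR=(96,365,12),sRR=(357,437,12),wide=(355,149,11),nar=(248,357,11),puck=(243,187,30),ring=(389,237,25),vialcap=(390,485,57))))
for c,(x,y,d) in S.items():
    m=viewer.camera_model(c); P={k:unproj(m,x+a/6-.4,y+b/6-.4,z) for k,(a,b,z) in d.items()}
    for k in P: print(c,k,P[k][:2])
    print('c',np.mean([P[k] for k in('sFL','sFR','sNR','sRR')],0), 'ax',P['wide']-P['nar'],np.linalg.norm(P['wide']-P['nar']),np.degrees(np.arctan2(*(P['wide']-P['nar'])[1::-1])))
E
```

```text
side sFL [ 595.3 -263.8]
side sFR [ 654.2 -359.4]
side sNR [ 436.7 -362. ]
side sRR [ 495.6 -457.9]
side wide [ 600.5 -327.7]
side nar [ 488.1 -397.4]
side puck [ 535.8 -331.9]
side ring [ 568.4 -389.7]
side vialcap [ 466.7 -515.7]
c [ 545.5 -360.8   12. ] ax [112.3  69.7   0. ] 132.19114632988055 31.803434196812365
scene sFL [ 597.1 -269.8]
scene sFR [ 656.3 -365.3]
scene sNR [ 438.9 -367.4]
scene sRR [ 498. -463.]
scene wide [ 602.2 -332.7]
scene nar [ 490.5 -401.5]
scene puck [ 537.4 -336.9]
scene ring [ 570.4 -394.6]
scene vialcap [ 468.3 -518.2]
c [ 547.6 -366.3   12. ] ax [111.7  68.8  -0. ] 131.18831380255557 31.60686613496253
```

Call:
{"fn": "servo_tool", "kwargs": {
  "motion": [
    [9.4,[-1.2,0,2.4],[0,0,0]],
    [9.4,[-1.2,0,2.4],[0,0,0]],
    [9.4,[-1.2,0,2.4],[0,0,0]],
    [9,[-1.2,0,2.4],[0,0,0]],
    [8,[-1.2,0,2.4],[0,0,0]],
    [7,[-1.2,0,2.4],[0,0,0]],
    [6,[-1.2,0,2.4],[0,0,0]],
    [5,[-1.2,0,2.4],[0,0,0]],
    [4,[-1.2,0.5,2.4],[0,0,0]],
    [3,[-1.2,1,2.4],[0,0,0]],
    [3,[-1.2,1.5,2.4],[0,0,0]],
    [3,[-1.2,1.5,2.4],[0,0,0]],
    [3,[-1.2,1.5,2.4],[0,0,0]],
    [3,[0,1.0,0],[0,0.1,0]],
    [3,[0,1.0,0],[0,0.1,0]],
    [3,[0,0,0],[0,0.1,0]],
    [3,[0,0,0],[0,0,0]]
  ]
}}

```text
t: 1.85
ee_pos: [468.9, -347.9, 132.9]
eef_rot: [-1.572, 0.0, -1.502]
wrist_force: [0.0, 0.8, -0.1]
finger_gap: 0.32
```

```bash
cat > w.py <<'E'
import sys,cv2,json
from h import *
from plant import telemetry, viewer
n=sys.argv[1]
o=telemetry.get_obs(); m=viewer.camera_model("wrist"); a=viewer.snapshot("wrist")
cv2.imwrite(f"pics/{n}.png",a)
json.dump({k:(v.tolist() if hasattr(v,'tolist') else v) for k,v in m.items()},open(f"pics/{n}.json","w"))
print(o['t'],o['ee_pos'],o['eef_rot'],o['wrist_force'],o['finger_gap'],m['position'],m['orientation'])
E
python3 w.py w1
```

```text
1.85 [ 468.90849574 -347.94871447  132.8769728 ] [-1.57202145e+00  4.49826883e-04 -1.50203983e+00] [ 0.01788169  0.84318848 -0.06759886] 0.3204301076362669 [ 539.17240628 -343.37386043  304.33304407] [ 2.89430059e+00  1.34836899e-03 -1.50236436e+00]
```

View pics/w1.png

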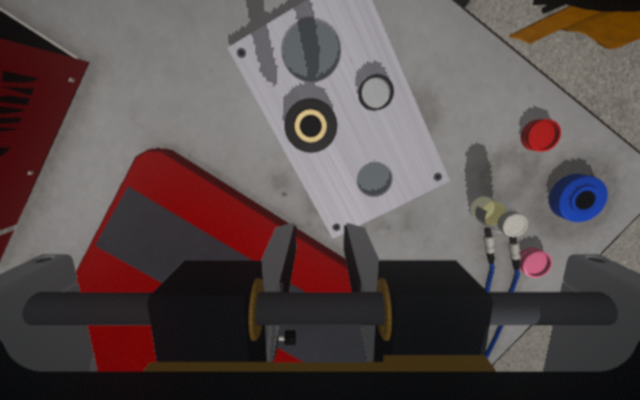

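Run:
```python
import cv2
a=cv2.imread("pics/w1.png")[0:240,220:460]
cv2.imwrite("pics/w1c.png",cv2.resize(a,None,fx=2.5,fy=2.5,interpolation=cv2.INTER_CUBIC))
```

```text
(no output)
```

View pics/w1c.png

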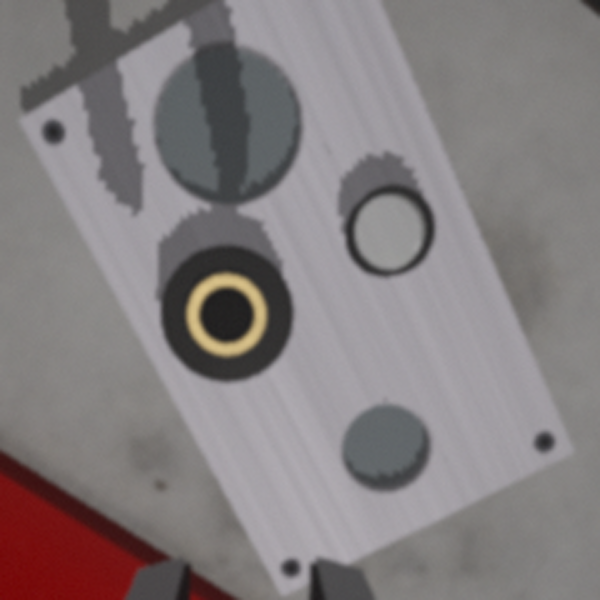

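Run:
```python
from h import *
import json
np.set_printoptions(precision=1,suppress=True)
m=json.load(open("pics/w1.json"))
m={k:np.array(v) for k,v in m.items()}
P={k:unproj(m,220+a/2.5-.3,b/2.5-.3,z) for k,(a,b,z) in dict(sFL=(53,132,12),sRR=(544,441,12),sNR=(291,568,12),wide=(228,124,12),nar=(386,448,12),puck=(227,314,30),ring=(390.5,228,25)).items()}
for k in P: print(k,P[k][:2])
d=P['wide']-P['nar'];print(np.linalg.norm(d),np.degrees(np.arctan2(d[1],d[0])))
print('puck go',P['wide']-P['puck'],'ring go',P['nar']-P['ring'])
Rm=R.from_euler('xyz',m['orientation']).as_matrix()
t=R.from_euler('xyz',[-1.572,0,-1.502]).as_matrix()
for x in(-15,15):
  for z in(-8,8):
    p=np.array([468.9,-347.9,132.9])+t@np.array([x,8,z]); c=Rm.T@(p-m['position']); print(x,z,m['fx']*c[0]/c[2]+m['cx'],m['fy']*c[1]/c[2]+m['cy'])
```

```text
sFL [ 594.5 -268.6]
sRR [ 495.6 -462. ]
sNR [ 436.  -366.9]
wide [ 601.3 -330.8]
nar [ 488.5 -400.3]
puck [ 535.8 -335.1]
ring [ 569.  -390.5]
132.4604334406487 31.60275761119088
puck go [ 65.6   4.2 -18. ] ring go [-80.5  -9.8 -13. ]
-15 -8 296.2911261786238 247.91550066236536
-15 8 295.79982123849004 224.2998023081393
15 -8 342.97962832119543 247.9252593311768
15 8 343.44983988556237 224.30453376934767
```

Run:
```python
import cv2
a=cv2.imread("pics/w1.png")[200:320,240:400]
cv2.imwrite("pics/w1d.png",cv2.resize(a,None,fx=5,fy=5,interpolation=cv2.INTER_CUBIC))
```

```text
(no output)
```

View pics/w1d.png

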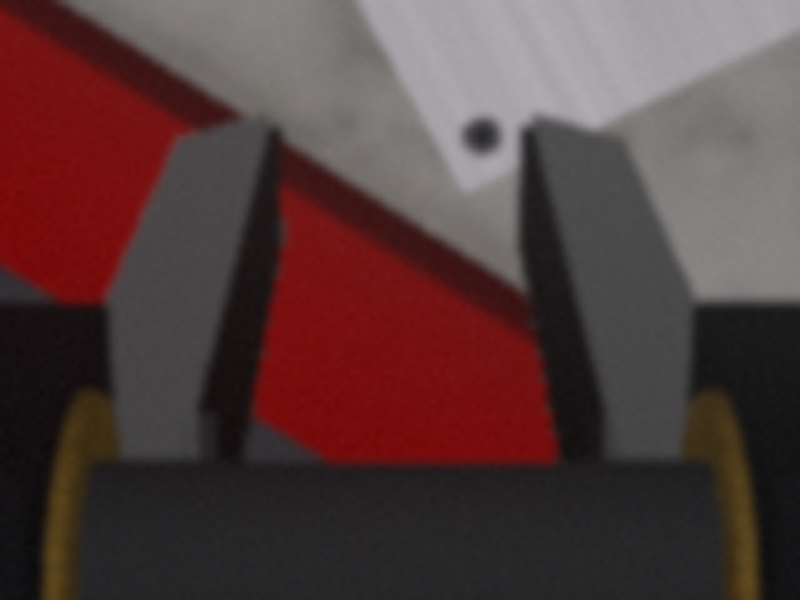

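Call:
{"fn": "servo_tool", "kwargs": {
  "motion": [
    [3,[-0.4,0,1.4],[0,0,0]],
    [3,[-0.4,0,1.46],[0,0,0]],
    [3,[0,2,0],[0,0,0]],
    [3,[0,2.5,0],[0,0,0]],
    [3,[0,2.5,0],[0,0,0]],
    [3,[0,2,0],[0,0,0]],
    [3,[0,1,0],[0,0,0]],
    [3,[0,0.6,0],[0,0,0]],
    [3,[0,0.3,0],[0,0,0]],
    [3,[0,0,0],[0,0,0]],
    [3,[0,0,0],[0,0,0]]
  ]
}}

```text
t: 3.0
ee_pos: [497.8, -338.7, 25.3]
eef_rot: [-1.569, -0.001, -1.502]
wrist_force: [0.4, 0.5, 0.5]
finger_gap: 0.318
```

```bash
python3 w.py w2
```

```text
3.0 [ 497.77429078 -338.72304852   25.32242207] [-1.56949512e+00 -8.83611653e-04 -1.50195164e+00] [0.37966846 0.54888186 0.49405462] 0.31797637741441237 [ 567.58261765 -333.93055409  196.93621004] [ 2.89678560e+00  6.62711363e-05 -1.50229481e+00]
```

View pics/w2.png

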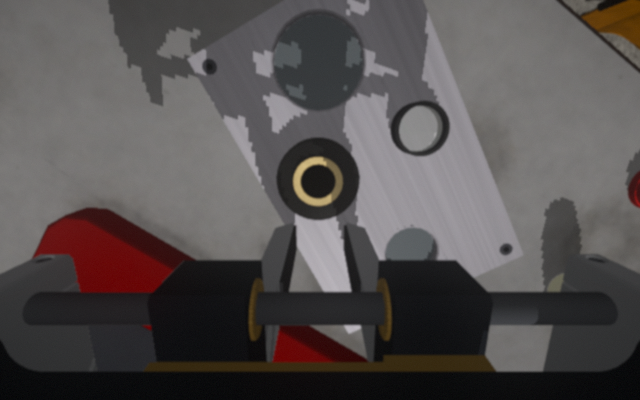

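Run:
```python
from h import *
import json
m={k:np.array(v) for k,v in json.load(open("pics/w2.json")).items()}
t=R.from_euler('xyz',[-1.5695,0,-1.502]).as_matrix(); tcp=np.array([497.8,-338.7,25.3])
for n,u,v,z in(("puck",317.5,181,30),("wide",318.5,60,12),("ring",418.5,128,25)):
    p=unproj(m,u,v,z); print(n,p,t.T@(p-tcp))
```

```text
puck [ 535.71709543 -334.85964436   30.        ] [-1.22477146 -4.65061717 38.09745598]
wide [ 602.1312957  -330.86224669   12.        ] [ -0.64726344  13.43561475 104.60595081]
ring [ 568.56156489 -389.02483088   25.        ] [55.07008233  0.38702829 67.13429757]
```

Call:
{"fn": "servo_tool", "kwargs": {
  "motion": [
    [3,[-0.1,0.15,0.5],[0,0,0]],
    [3,[0,0,0.6],[0,0,0]],
    [3,[0,0,0.6],[0,0,0]],
    [3,[0,0,0.6],[0,0,0]],
    [3,[0,0,0.6],[0,0,0]],
    [3,[0,0,0.6],[0,0,0]],
    [3,[0,0,0.6],[0,0,0]],
    [3,[0,0,0.6],[0,0,0]],
    [3,[0,0,0.6],[0,0,0]],
    [3,[0,0,0.6],[0,0,0]],
    [3,[0,0,0.5],[0,0,0]],
    [3,[0,0,0.4],[0,0,0]],
    [3,[0,0,0.3],[0,0,0]],
    [3,[0,0,0],[0,0,0]]
  ]
}}

```text
t: 4.45
ee_pos: [569.0, -332.2, 22.9]
eef_rot: [-1.569, -0.0, -1.502]
wrist_force: [0.7, 0.2, 0.6]
finger_gap: 0.322
```

```bash
python3 w.py w3
```

```text
4.45 [ 569.03870586 -332.20826504   22.93346997] [-1.56931081e+00 -1.76828318e-04 -1.50151516e+00] [0.66714238 0.18801519 0.56444096] 0.3219624534761923 [ 638.83830536 -327.50911693  194.61716885] [ 2.89705118e+00  7.09257968e-04 -1.50182452e+00]
```

View pics/w3.png

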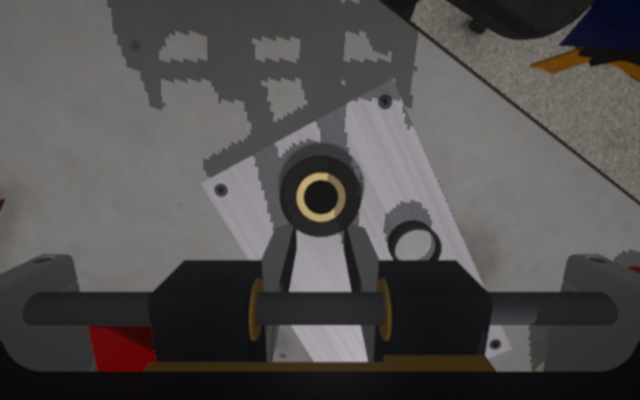

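Call:
{"fn": "servo_tool", "kwargs": {
  "motion": [
    [3,[0,0,0.2],[0,0,0]],
    [3,[0,0,0.2],[0,0,0]],
    [3,[0,0,0.2],[0,0,0]],
    [3,[0,0,0],[0,0,0]],
    [3,[0,0,0],[0,0,0]]
  ]
}}

```text
t: 5.0
ee_pos: [574.1, -332.1, 23.0]
eef_rot: [-1.57, -0.0, -1.502]
wrist_force: [-0.3, 0.5, -0.9]
finger_gap: 0.317
```

```bash
python3 w.py w4
python3 - <<'E'
import cv2
a=cv2.imread("pics/w4.png")[130:270,220:420]
cv2.imwrite("pics/w4c.png",cv2.resize(a,None,fx=4,fy=4,interpolation=cv2.INTER_CUBIC))
E
```

```text
5.0 [ 574.09434017 -332.05773671   23.00346055] [-1.57042382e+00 -7.42153136e-05 -1.50196982e+00] [-0.33777667  0.51450568 -0.87511945] 0.3165041476075191 [ 644.08348108 -327.38092697  194.57065347] [ 2.89586819e+00  8.69355553e-04 -1.50227877e+00]
```

View pics/w4c.png

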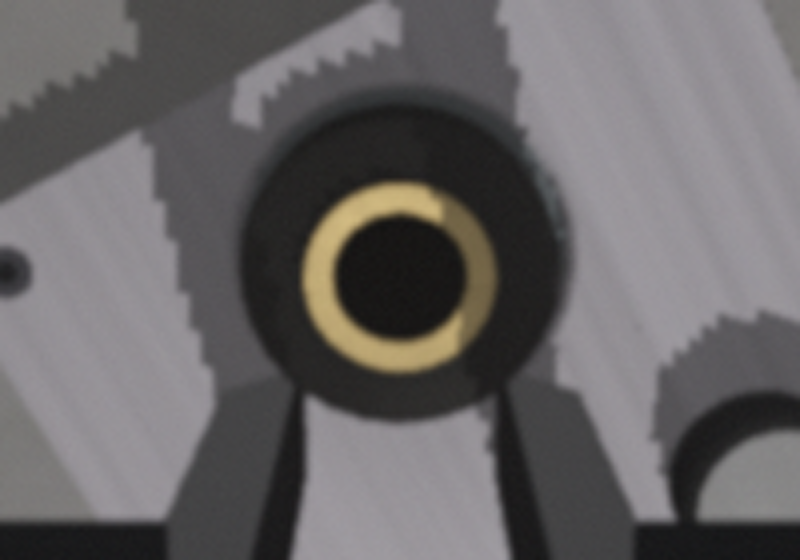

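Call:
{"fn": "servo_tool", "kwargs": {
  "motion": [
    [3,[0,0,0.15],[0,0,0]],
    [3,[0,0,0.15],[0,0,0]],
    [3,[0,0,0],[0,0,0]],
    [3,[0,0,0],[0,0,0]]
  ]
}}

```text
t: 5.45
ee_pos: [576.9, -331.9, 23.0]
eef_rot: [-1.571, -0.0, -1.502]
wrist_force: [-0.3, -0.3, 0.8]
finger_gap: 0.321
```

```bash
python3 w.py w5
python3 - <<'E'
import cv2
a=cv2.imread("pics/w5.png")[130:270,220:420]
cv2.imwrite("pics/w5c.png",cv2.resize(a,None,fx=4,fy=4,interpolation=cv2.INTER_CUBIC))
from plant import viewer
a=viewer.snapshot("side")[185:275,235:360]
cv2.imwrite("pics/side5c.png",cv2.resize(a,None,fx=6,fy=6,interpolation=cv2.INTER_CUBIC))
E
```

```text
5.45 [ 576.91506654 -331.91715456   22.97708437] [-1.57070216e+00 -6.36815617e-05 -1.50205399e+00] [-0.25918838 -0.33870368  0.78564306] 0.32052718387959866 [ 646.95013982 -327.24205987  194.54666374] [ 2.89559896e+00  8.62213613e-04 -1.50235195e+00]
```

View pics/w5c.png

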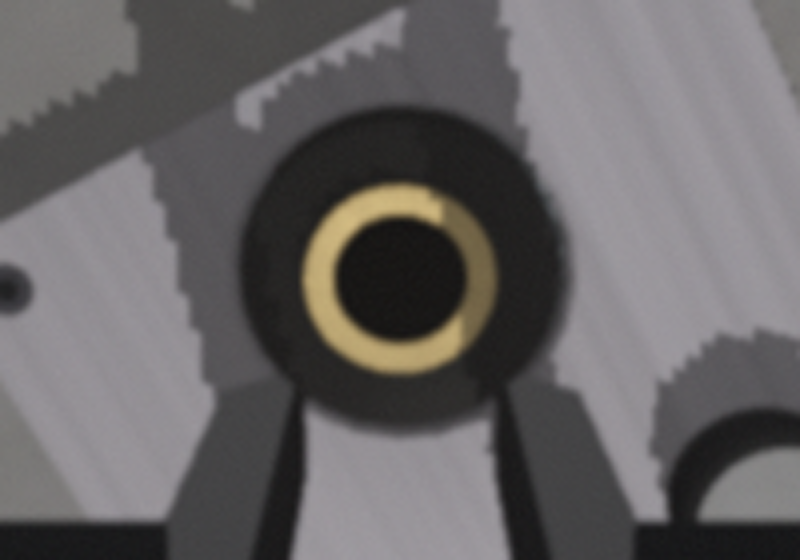

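View pics/side5c.png

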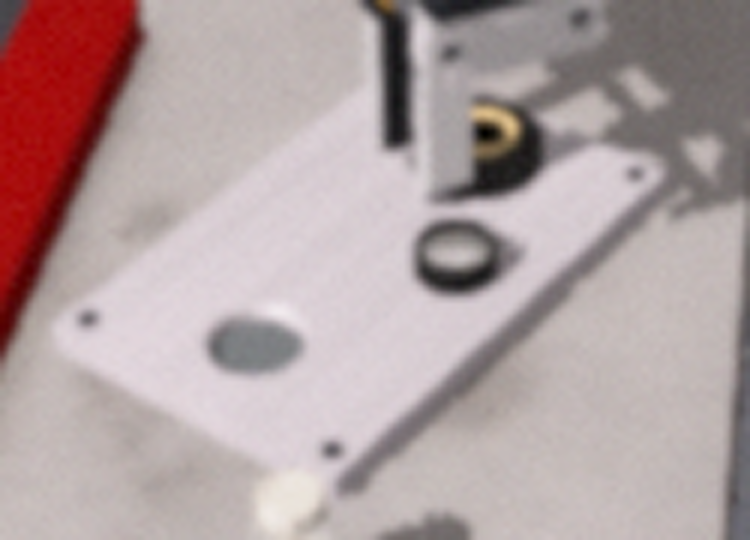

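Call:
{"fn": "servo_tool", "kwargs": {
  "motion": [
    [3,[0,0,-1],[0,0,0]],
    [3,[0,0,-1.5],[0,0,0]],
    [3,[0,0,-1.5],[0,0,0]],
    [3,[0,-0.5,0],[0,0,0]],
    [3,[0,0,0],[0,0,0]]
  ]
}}

```text
t: 6.05
ee_pos: [537.7, -335.2, 29.0]
eef_rot: [-1.569, -0.001, -1.503]
wrist_force: [0.4, 0.3, 0.2]
finger_gap: 0.321
```

```bash
python3 w.py w6
python3 - <<'E'
import cv2
a=cv2.imread("pics/w6.png")[60:200,220:420]
cv2.imwrite("pics/w6c.png",cv2.resize(a,None,fx=4,fy=4,interpolation=cv2.INTER_CUBIC))
from plant import viewer
a=viewer.snapshot("side")[185:275,235:360]
cv2.imwrite("pics/side6c.png",cv2.resize(a,None,fx=6,fy=6,interpolation=cv2.INTER_CUBIC))
E
```

```text
6.05 [ 537.66695981 -335.16530119   28.9797997 ] [-1.56895314e+00 -9.62834576e-04 -1.50261166e+00] [0.36922559 0.27898472 0.182458  ] 0.32121277382873753 [ 607.39193174 -330.43696312  200.67339067] [ 2.89738290e+00 -6.14646111e-05 -1.50298077e+00]
```

View pics/w6c.png

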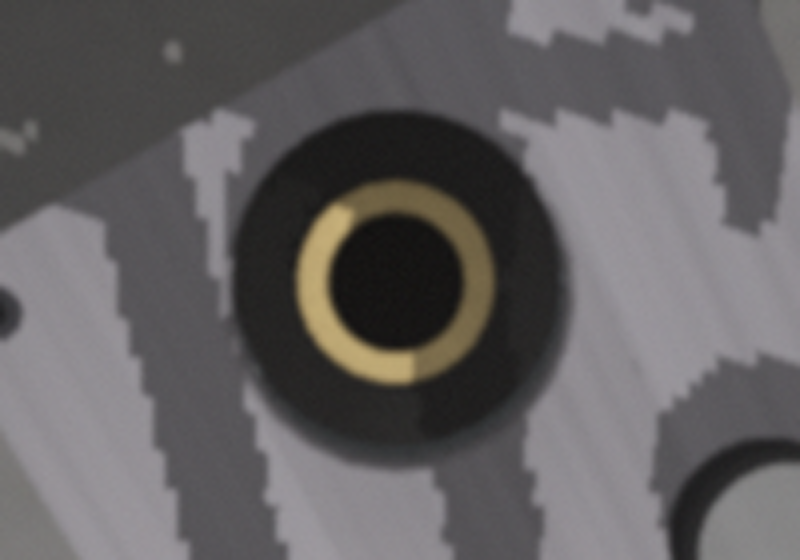

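View pics/side6c.png

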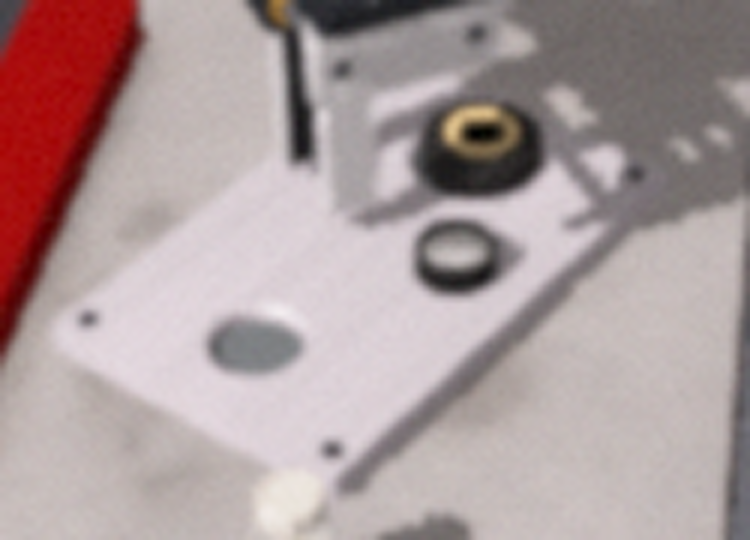

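Run:
```python
from h import *
from plant import viewer
import json
m=viewer.camera_model("side")
for z in(24,30): print(z,unproj(m,235+483.5/6-.4,185+131/6-.4,z))
m={k:np.array(v) for k,v in json.load(open("pics/w6.json")).items()}
for z in(24,30): print(z,unproj(m,220+396/4-.4,60+282/4-.4,z))
```

```text
24 [ 604.39276096 -326.91421364   24.        ]
30 [ 601.38657139 -334.32160995   30.        ]
24 [ 603.41990414 -330.08397956   24.        ]
30 [ 603.55479805 -330.09596722   30.        ]
```

Call:
{"fn": "servo_tool", "kwargs": {
  "motion": [
    [3,[0,-2.5,0],[0,0,0]],
    [2.5,[0,-3,0],[0,0,0]],
    [1.8,[1.8,0,2],[0,0,0]],
    [1.8,[1.8,0,2],[0,0,0]],
    [1.8,[1.84,0,1.92],[0,0,0]],
    [1.8,[0,0,0],[0,-0.06,0]],
    [1.8,[0,0,0],[0,0,0]],
    [1.8,[0,0,0],[0,0,0]]
  ]
}}

```text
t: 6.95
ee_pos: [599.9, -384.1, 82.7]
eef_rot: [-1.571, 0.001, -1.443]
wrist_force: [0.3, 0.1, 0.4]
finger_gap: 0.192
```

```bash
python3 w.py w7
```

```text
6.95 [ 599.86996246 -384.12384647   82.66074525] [-1.57095418e+00  8.03557472e-04 -1.44267560e+00] [0.33236937 0.0936172  0.39764035] 0.1915993845336799 [ 669.5602274  -375.4520721   254.21549004] [ 2.89541125e+00  1.69600417e-03 -1.44299294e+00]
```

View pics/w7.png

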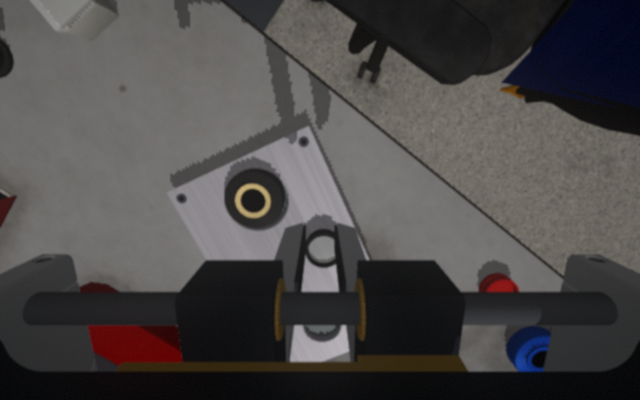

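Run:
```python
import cv2
a=cv2.imread("pics/w7.png")[210:350,260:390]
cv2.imwrite("pics/w7c.png",cv2.resize(a,None,fx=4,fy=4,interpolation=cv2.INTER_CUBIC))
```

```text
(no output)
```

View pics/w7c.png

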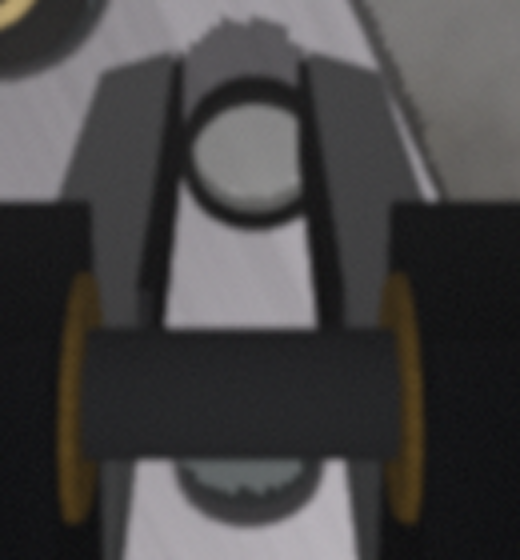

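Run:
```python
from h import *
import json
m={k:np.array(v) for k,v in json.load(open("pics/w7.json")).items()}
t=R.from_euler('xyz',[-1.571,0,-1.4427]).as_matrix(); tcp=np.array([599.9,-384.1,82.7])
for n,u,v,z in(("ring",260+256/4-.4,210+150/4-.4,25),("ringleft",260+183/4-.4,210+150/4-.4,25),("narbottom",260+250/4-.4,210+525/4-.4,12)):
    p=unproj(m,u,v,z); print(n,p,t.T@(p-tcp))
for n,p in (("r",(568.8,-389.6,25)),("n",(488.5,-400.3,12))): print(n,t.T@(np.array(p)-tcp))
```

```text
ring [ 571.5644135 -390.8747071   25.       ] [  3.09943479  57.70589899 -28.95712079]
ringleft [ 569.6462851  -376.03422315   25.        ] [-11.86449306  57.70590033 -28.96371684]
narbottom [ 471.52959149 -402.76620974   12.        ] [   2.1144306    70.7264156  -129.68879091]
r [  1.48202793  57.70642424 -31.53604595]
n [   1.83633371   70.72292333 -112.54237421]
```

Call:
{"fn": "servo_tool", "kwargs": {
  "motion": [
    [1.8,[0.21,0,0.2],[0,0,0]],
    [1.8,[0,2,0],[0,0,0]],
    [1.8,[0,2,0],[0,0,0]],
    [1.8,[0,1.2,0],[0,0,0]],
    [1.8,[0,0.5,0],[0,0,0]],
    [1.8,[0,0.2,0],[0,0,0]],
    [1.8,[0,0,0],[0,0,0]],
    [1.8,[0,0,0],[0,0,0]]
  ]
}}

```text
t: 7.8
ee_pos: [602.6, -387.1, 24.9]
eef_rot: [-1.57, -0.001, -1.442]
wrist_force: [0.1, 0.0, 0.4]
finger_gap: 0.191
```

```bash
python3 w.py w8
python3 - <<'E'
import cv2
a=cv2.imread("pics/w8.png")[180:350,230:410]
cv2.imwrite("pics/w8c.png",cv2.resize(a,None,fx=3,fy=3,interpolation=cv2.INTER_CUBIC))
from plant import viewer
a=viewer.snapshot("side")[185:275,235:360]
cv2.imwrite("pics/side8c.png",cv2.resize(a,None,fx=6,fy=6,interpolation=cv2.INTER_CUBIC))
E
```

```text
7.8 [ 602.62958344 -387.0767564    24.93291274] [-1.56954157e+00 -1.04335134e-03 -1.44206323e+00] [0.05099953 0.0458439  0.39692193] 0.1910684199113654 [ 672.00981782 -378.06543543  196.54438105] [ 2.89677920e+00 -5.86924435e-05 -1.44242027e+00]
```

View pics/w8c.png

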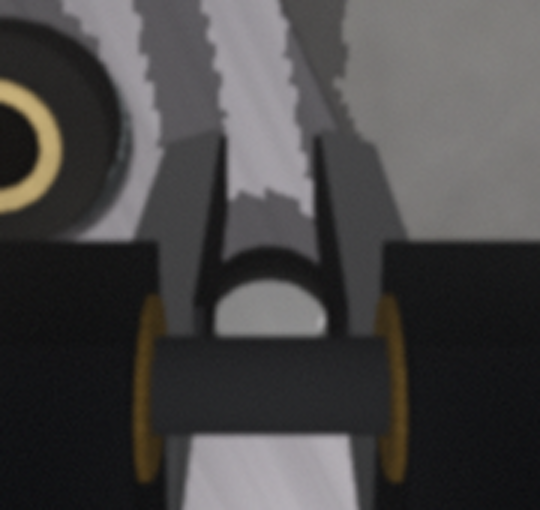

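View pics/side8c.png

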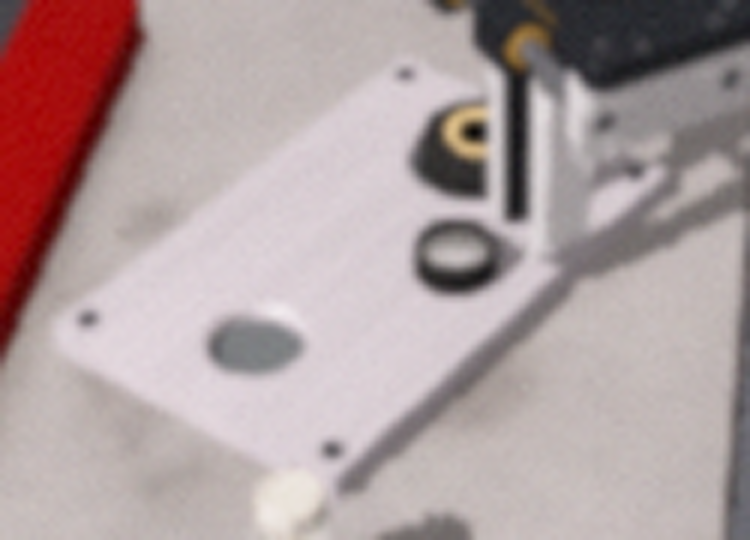

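Call:
{"fn": "servo_tool", "kwargs": {
  "motion": [
    [1.8,[-0.1,0.15,-0.3],[0,0,0]],
    [1.8,[0,0,-0.5],[0,0,0]],
    [1.8,[0,0,-0.5],[0,0,0]],
    [1.8,[0,0,-0.6],[0,0,0]],
    [1.8,[0,0,-0.6],[0,0,0]],
    [1.8,[0,0,-0.6],[0,0,0]],
    [1.8,[0,0,-0.6],[0,0,0]],
    [1.8,[0,0,-0.6],[0,0,0]],
    [1.8,[0,0,-0.6],[0,0,0]],
    [1.8,[0,0,-0.6],[0,0,0]],
    [1.8,[0,0,-0.6],[0,0,0]],
    [1.8,[0,0,-0.6],[0,0,0]],
    [1.8,[0,0,-0.5],[0,0,0]],
    [1.8,[0,0,-0.5],[0,0,0]],
    [1.8,[0,0,-0.4],[0,0,0]],
    [1.8,[0,0,-0.3],[0,0,0]],
    [1.8,[0,0,-0.3],[0,0,0]],
    [1.8,[0,0,0],[0,0,0]]
  ]
}}

```text
t: 9.7
ee_pos: [515.0, -397.0, 22.4]
eef_rot: [-1.571, 0.0, -1.442]
wrist_force: [-0.8, 0.5, -0.7]
finger_gap: 0.191
```

```bash
python3 w.py w9
python3 - <<'E'
import cv2
a=cv2.imread("pics/w9.png")[180:350,230:410]
cv2.imwrite("pics/w9c.png",cv2.resize(a,None,fx=3,fy=3,interpolation=cv2.INTER_CUBIC))
from plant import viewer
a=viewer.snapshot("side")[185:275,235:360]
cv2.imwrite("pics/side9c.png",cv2.resize(a,None,fx=6,fy=6,interpolation=cv2.INTER_CUBIC))
E
```

```text
9.7 [ 515.00870569 -396.99095887   22.44791639] [-1.57130701e+00  1.53247034e-04 -1.44242575e+00] [-0.80118145  0.51100141 -0.7031205 ] 0.19094281575511546 [ 584.73428104 -388.17159885  193.96747281] [ 2.89505566e+00  1.06947984e-03 -1.44276057e+00]
```

View pics/w9c.png

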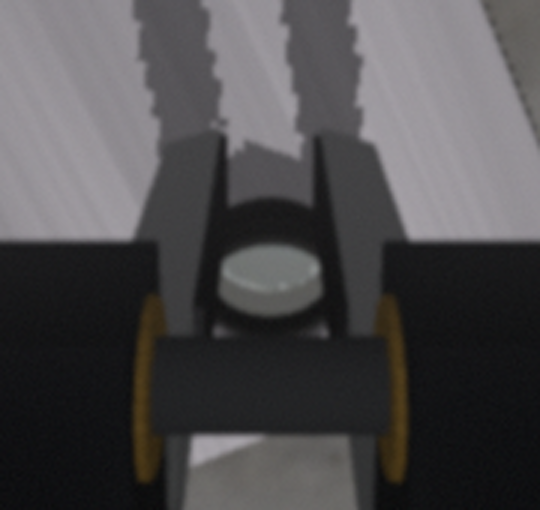

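View pics/side9c.png

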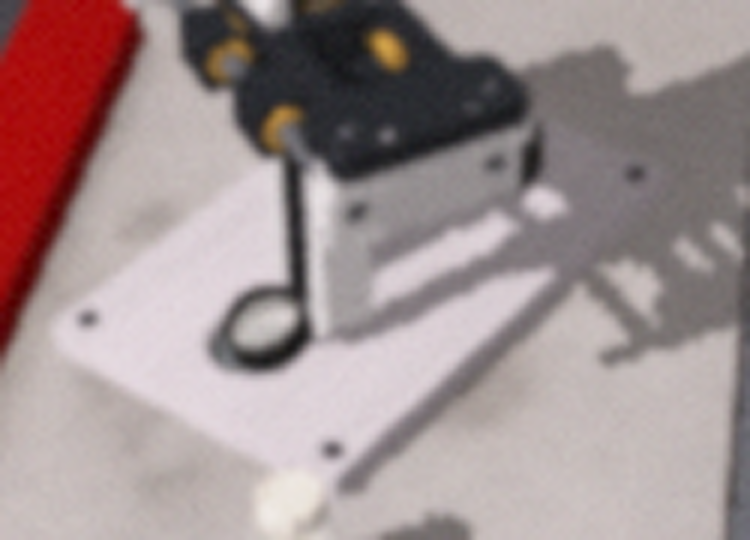

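Call:
{"fn": "servo_tool", "kwargs": {
  "motion": [
    [1.8,[0,0,-0.2],[0,0,0]],
    [1.8,[0,0,-0.2],[0,0,0]],
    [1.8,[0,0,-0.2],[0,0,0]],
    [1.8,[0,0,-0.1],[0,0,0]],
    [1.8,[0,0,0],[0,0,0]],
    [1.8,[0,0,0],[0,0,0]]
  ]
}}

```text
t: 10.4
ee_pos: [508.7, -397.8, 22.5]
eef_rot: [-1.571, -0.0, -1.442]
wrist_force: [-0.5, -0.0, -0.1]
finger_gap: 0.19
```

```bash
cat > v.py <<'E'
import cv2,sys
from plant import viewer
n=sys.argv[1]
a=cv2.imread(f"pics/{n}.png")[180:350,230:410]
cv2.imwrite(f"pics/{n}c.png",cv2.resize(a,None,fx=3,fy=3,interpolation=cv2.INTER_CUBIC))
a=viewer.snapshot("side")[185:275,235:360]
cv2.imwrite(f"pics/side{n}.png",cv2.resize(a,None,fx=6,fy=6,interpolation=cv2.INTER_CUBIC))
E
python3 w.py w10;python3 v.py w10
```

```text
10.4 [ 508.65710365 -397.76760439   22.5211927 ] [-1.57073103e+00 -1.42267822e-05 -1.44205250e+00] [-0.52512917 -0.03596987 -0.0797882 ] 0.19015560822778224 [ 578.28146963 -388.90176369  194.05262347] [ 2.89561346e+00  9.31939849e-04 -1.44239066e+00]
```

View pics/w10c.png

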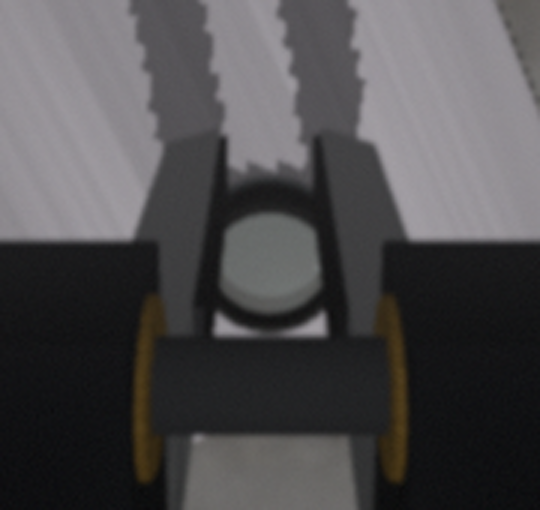

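View pics/sidew10.png

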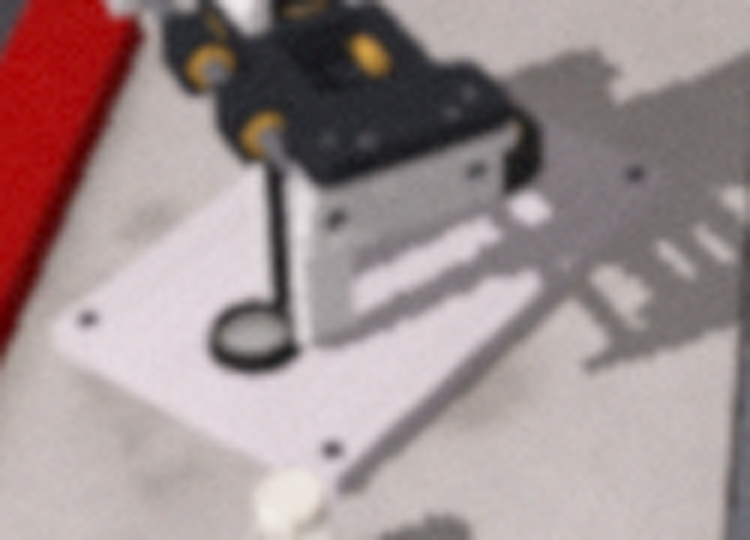

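Call:
{"fn": "servo_tool", "kwargs": {
  "motion": [
    [1.8,[0,0,1],[0,0,0]],
    [1.8,[0,0,1.5],[0,0,0]],
    [1.8,[0,-3,0],[0,0,0]],
    [1.8,[0,-3,0],[0,0,0]],
    [1.8,[0,-3,0],[0,0,0]],
    [1.8,[0,-2,-3],[0,0,0]],
    [1.8,[-1,-1,-3],[0,0,0]],
    [1.8,[-2,0,-3],[0,0,0]],
    [1.8,[-2,0,-1],[0,0,0]],
    [1.8,[0,0,0],[0,0,0]],
    [1.8,[0,0,0],[0,0,0]]
  ]
}}

```text
t: 11.6
ee_pos: [429.5, -358.1, 143.0]
eef_rot: [-1.569, -0.001, -1.441]
wrist_force: [-0.5, -0.6, -0.2]
finger_gap: 0.195
```

```bash
python3 w.py w11;python3 v.py w11
python3 - <<'E'
import cv2
a=cv2.imread("pics/w11.png")[0:240,220:460]
cv2.imwrite("pics/w11c.png",cv2.resize(a,None,fx=2.5,fy=2.5,interpolation=cv2.INTER_CUBIC))
E
```

```text
11.6 [ 429.49541563 -358.10000264  142.99250049] [-1.56902434e+00 -1.29632278e-03 -1.44097995e+00] [-0.49954871 -0.56819097 -0.15654122] 0.1947770384365832 [ 498.77992639 -349.01203405  314.64577658] [ 2.89730241e+00 -3.72168488e-04 -1.44128067e+00]
```

View pics/w11c.png

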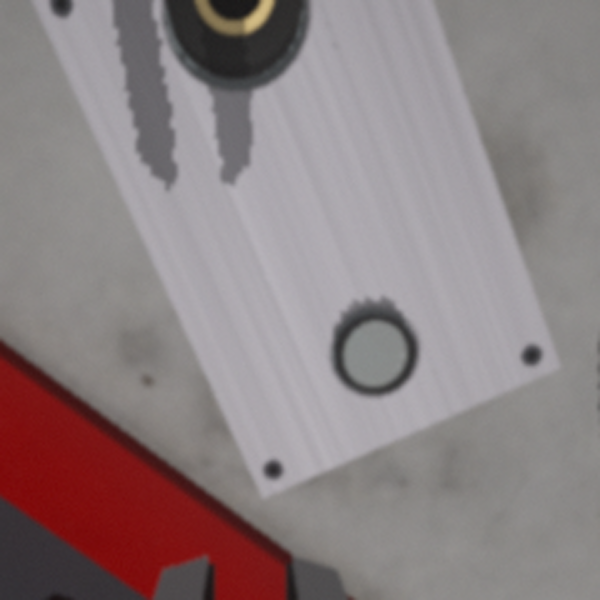

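View pics/sidew11.png

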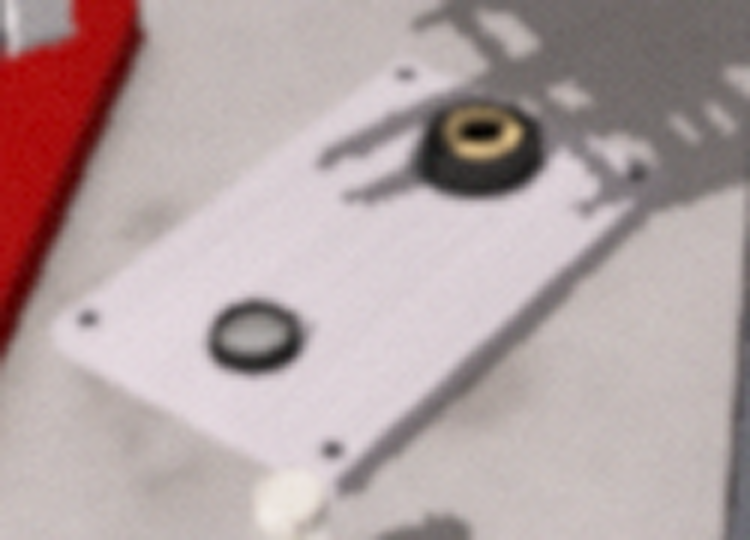

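Run:
```python
from h import *
from plant import viewer
import cv2,json
m=viewer.camera_model("side")
for z in(19,25): print(z,unproj(m,235+256/6-.4,185+332/6-.4,z))
m={k:np.array(v) for k,v in json.load(open("pics/w11.json")).items()}
for z in(19,25): print(z,unproj(m,220+374.5/2.5-.3,352/2.5-.3,z))
a=viewer.snapshot("scene")[185:275,260:360]
cv2.imwrite("pics/scene11c.png",cv2.resize(a,None,fx=6,fy=6,interpolation=cv2.INTER_CUBIC))
```

```text
19 [ 488.22865495 -399.67585312   19.        ]
25 [ 486.4840312  -406.24410182   25.        ]
19 [ 488.72070895 -399.02151706   19.        ]
25 [ 488.92485631 -398.00659677   25.        ]
```

View pics/scene11c.png

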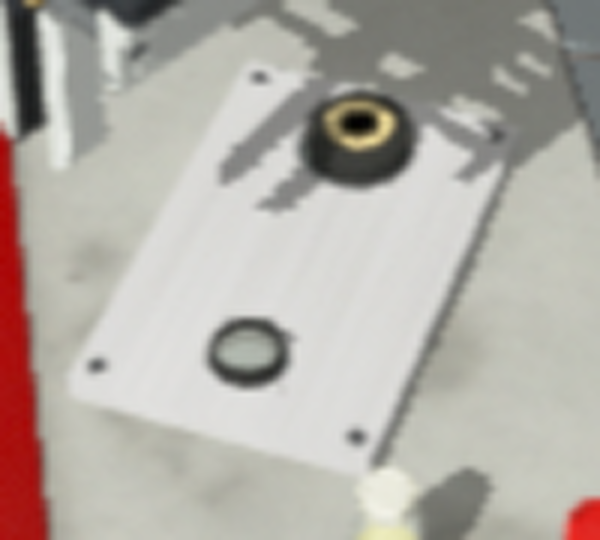

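Call:
{"fn": "servo_tool", "kwargs": {
  "motion": [
    [1.8,[-0.4,0,2.8],[0,0,0]],
    [1.8,[-0.4,0,2.8],[0,0,0]],
    [1.8,[0,1,2.8],[0,0,0]],
    [1.8,[0,2,2.8],[0,0,0]],
    [1.8,[0,2,0],[0,0,0]],
    [1.8,[0,0,0],[0,0,0]],
    [1.8,[0,0,0],[0,0,0]]
  ]
}}

```text
t: 12.45
ee_pos: [537.6, -336.0, 92.1]
eef_rot: [-1.572, 0.0, -1.443]
wrist_force: [-0.1, 0.2, 0.5]
finger_gap: 0.192
```

```bash
python3 w.py w12
python3 - <<'E'
import cv2
a=cv2.imread("pics/w12.png")[70:220,230:430]
cv2.imwrite("pics/w12c.png",cv2.resize(a,None,fx=4,fy=4,interpolation=cv2.INTER_CUBIC))
E
```

```text
12.45 [ 537.59968837 -336.0222902    92.1222094 ] [-1.57193469e+00  1.13395713e-04 -1.44257116e+00] [-0.07086382  0.1877156   0.5452    ] 0.19172671016100873 [ 607.41448549 -327.1947838   263.5675555 ] [ 2.89437545e+00  1.04863099e-03 -1.44289833e+00]
```

View pics/w12c.png

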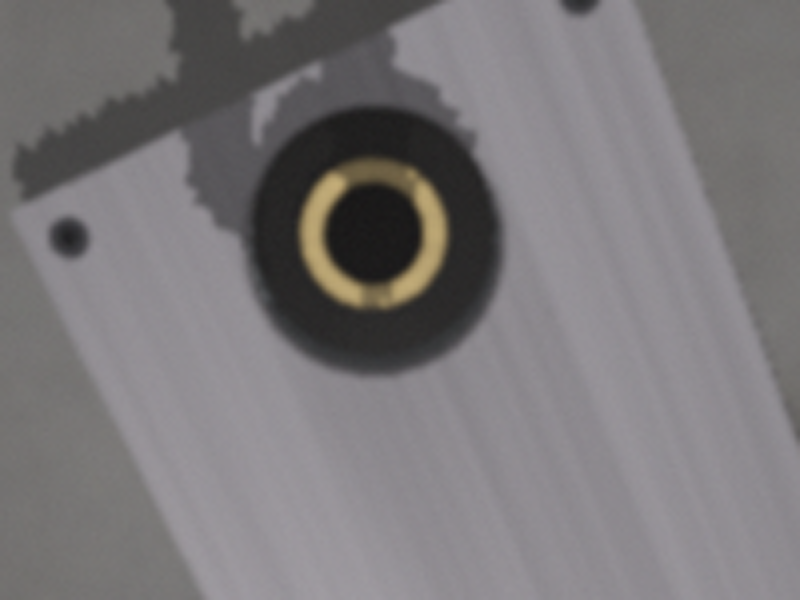

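```bash
python3 -c "
from plant import robot
print(robot.job_done())"
```

```text
the job is handed in; nothing more can be done
None
```

I pushed both discs into their recesses, the sensor puck first and then the lens ring, and handed the job in at about 12.5 s of the 51 s allowed. Both were pushed with two partly closed fingertips 2 to 4 mm above the plate. Wrist force read below about 1 N at every reading between moves, and the gripper never came near the post holder, vial or slide box.

- **Lens ring:** the last wrist and side pictures put it at (488.5, −399.4) mm. The recess centre is at (488.5, −400.3), so it is about 1 mm off centre. Taking its top at 19 mm, the height for a seated ring, makes the two cameras agree.
- **Sensor puck:** the wrist camera put it at (603.4, −330.1) mm. The recess centre is at (601.3 to 602.1, −330.8), so it is about 2 mm off, resting towards the far wall. Its height also fits a seated puck.
- **Level:** I judged this by eye only. A final close view from above showed the recess gap on the puck's near side and nothing caught on the rim.
- **Disagreements:** the fixed scene and side cameras differ by about 5 mm in absolute position, so I relied on the wrist camera. Read against the recess outline in its own picture, the side camera put the puck about 4 mm off, right at the tolerance. Read against the plate's screws, it gave about 3 mm. Hand-in reports no verdict, so none of this is confirmed.

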